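# Pin the magnifier lamp arm into its bench bracket

## Task

Mount the magnifier lamp's arm on its yellow bench bracket: take the long pin with the red grip out of the wooden rack and lower it through the upper ear, the arm's eye and the lower ear of the bracket, until its flange sits flat on the upper ear, then let go. Leave the short blue and yellow pins in the rack.

Things in the scene. Friction and masses are not known exactly. Their poses are not given: they have to be found in the camera images.
- red_pin_grip (a point): Long pin in the rack: round red grip 22 mm dia, 48 mm tall; below it a steel flange 40 mm dia, 4 mm thick, resting on the rack; below that a steel shaft 12 mm dia, 60 mm long, tapered nose. Point: on its axis, half-way up the grip: 24 mm above the flange's top, 28 above its underside, 88 above the nose's tip, 94 above the table at the start. z: up along the pin; yaw means nothing. 70-140 g.
- fork_hole (a point): Centre of the hole's mouth in the top of the fixed yellow bracket's upper ear, 74 mm above the table, its highest part; z up. Under it: ear, the lamp arm's eye, lower ear, each 10 mm thick, 2 mm gaps, holes 24 mm dia; the eye may be 3 mm off and gives way. Free space from 40 down to 8 mm above the table. The arm runs along +y to a round lamp head. With the pin home its grip point is 28 mm above.
- blue_pin_grip (a point): Short pin with a blue grip, like the red one above its flange but with a 22 mm shaft, too short for the bracket; stays in the rack. The three pins stand upright in random order in one row, 70 mm apart, in wells 18 mm dia of a wooden rack 60 x 210 mm, 66 mm high. Point: on its axis, half-way up the grip, 94 mm above the table (grip tops 118 mm).
- yellow_pin_grip (a point): Short pin with a yellow grip, like the red one above its flange but with a 22 mm shaft, too short for the bracket; stays in the rack. The three pins stand upright in random order in one row, 70 mm apart, in wells 18 mm dia of a wooden rack 60 x 210 mm, 66 mm high. Point: on its axis, half-way up the grip, 94 mm above the table (grip tops 118 mm).

How it is judged:
By the outcome, as a careful person would: the job done as asked, in the order asked, and still so for the second after the job is handed in, with the robot touching nothing.
It also fails if it takes over 48 s, if anything falls off the work surface, if the arm or the gripper's body presses on something with over 40 N, if the wrist force passes 120 N, or if a joint passes its speed limit or range.

## Robot

A 7-joint arm with a two-finger parallel gripper is mounted at the origin on the work surface. World frame = base frame: x ahead of the robot, y to its left, z up, the work surface at z = 0. Lengths are in m, angles in rad, forces in N, time in s.
With the tool pointing down it reaches from about 0.4 to 0.875 m from the base axis. Payload 19.3 kg.
Tool frame: the origin (TCP) lies at the very end of the fingers, on their centre line; the grasp point (between the pads) lies 19 mm behind it; z points along the fingers, y is the direction in which the jaws open and shut (so a half turn about z gives the same grasp; the last joint's range is limited). The gripper opens to 85 mm and grips with 20 to 120 N. Pads are 22 mm wide; open, the fingers measure 114 mm over their backs; the gripper's body (76 mm by 85 mm) begins 54 mm behind the grasp point. The pads swing forward as they close: fully open they stand 13 mm farther back than shut.
Start: joints at [-1.31, 0.521, -0.036, 1.599, 0.021, 1.021, -0.113], TCP at [0.203, 0.591, 0.231] pointing down, gripper open.
Joint ranges: [-2.91, 2.91], [-0.3, 2.13], [-1.5, 1.42], [0.17, 2.43], [-1.26, 4.41], [0.16, 1.93], [-2.52, 2.52]. Speed limits (rad/s): [1.89, 1.89, 2.39, 2.39, 3.01, 3.01, 3.01].

## Interface

Orientations are given as [roll, pitch, yaw] about the fixed x, y, z axes, in that order (R = Rz(yaw) Ry(pitch) Rx(roll)).
In Python, from workcell import bot, vision, job_done gives the robot as it stands.
- The arm moves only by the tool arm_command, never from a script. Its arguments are lists of equal length, an entry for each row: "gripper": the finger opening in cm, from 0 to 8.54; "slide": the shift along the tool's x, y, z in cm, a list of three; "turn": the turn, a rotation vector about the tool's x, y, z in degrees, a list of three. A call has 1 to 5 rows; each row is the pose to reach, as a shift and turn from the pose commanded when the call began, along the tool's axes at that moment; what a row does not reach only later rows make up. A row lasts 1/8 s, in which the tool goes at most 62.5 mm and 10.7 degrees, less where a joint would pass 70% of its speed; a pose out of reach is approached as far as the arm can. A call with a gripper value outside its range is refused whole. The fingers move at their own pace and stop on an object; "force" is the grip in N (left out, the last holds). Time passes only in rows, so rows that repeat a pose let the fingers close. It gives the time, the measured TCP pose, the force and the opening at its end, in the units of the state.
- bot.observe(): the state, without advancing time (a new reading comes with each control period).
- vision.grab_frame(name): name is "scene" or "side" or "wrist"; returns the picture (400x640x3 uint8, blue, green, red); there is no depth.
- vision.camera_model(name): a dict with "mtx" (3x3 intrinsics, pixels), "T" (4x4, takes a point from camera to world coordinates). Camera axes: x right, y down, z forward; pixel columns grow to the right and rows downward; lengths in m; the calibration is good to about 2 mm. A picture is of the moment at which its call begins: read the wrist's pose just before it. camera_model takes no time and is no camera call; for the wrist camera it gives the pose at the moment of the call.
- job_done(): hands the job in, once; it reports no verdict.
The state is a dict: "clock": time; "qpos": joint angles; "qd": joint speeds; "joint_efforts": joint torques, N m; "position": TCP position; "tool_rot": TCP orientation; "force": force on the tool from outside, world axes, zero at the start; "moment": the same for the moment, N m; "grip_width": finger opening in m.
Only numpy, scipy, OpenCV 4.12 (cv2) and the standard library are available. Lean on these libraries where they do the work, as an engineer would, in place of code of your own. Each camera call takes 0.05 s, during which the arm holds its last target. There are 200 camera calls.

## Working session

There is one attempt and no reset: what is moved stays moved. The work goes in short steps, Python scripts to look and compute and a tool call to move; the robot and the scene stay as the last step left them, time stands still between calls to the robot, and variables do not carry over. Pictures are saved under pics/ and viewed, about 8 in all and at most 12, crops included, and the job is handed in when it is done.

Besides the shell and the picture viewer there is one more tool, called after "Emit:" as name(argument=value, ...) on one line, values as JSON. arm_command: Moves the arm, as the interface text tells. Its arguments: {"type":"object","properties":{"gripper":{"type":"array","items":{"type":"number"}},"slide":{"type":"array","items":{"type":"array","items":{"type":"number"}}},"turn":{"type":"array","items":{"type":"array","items":{"type":"number"}}},"force":{"type":"number"}},"required":["gripper","slide","turn"]}

```bash
mkdir -p pics
cat > h.py <<'E'
import numpy as np,cv2
from workcell import bot,vision
from scipy.spatial.transform import Rotation as R
def ray(c,u,v):
    K,T=np.array(c["mtx"]),np.array(c["T"]); d=T[:3,:3]@np.linalg.inv(K)@[u,v,1]; return T[:3,3],d/np.linalg.norm(d)
def plane(c,u,v,z):
    o,d=ray(c,u,v); return o+d*(z-o[2])/d[2]
def proj(c,p):
    K,T=np.array(c["mtx"]),np.array(c["T"]); q=K@(T[:3,:3].T@(np.array(p)-T[:3,3])); return q[:2]/q[2]
def two(r1,r2):
    (a,d),(b,e)=r1,r2; s=np.linalg.lstsq(np.c_[d,-e],b-a,rcond=None)[0]; p,q=a+s[0]*d,b+s[1]*e
    return (p+q)/2,np.linalg.norm(p-q)
E
python3 - <<'E'
from h import *
s=bot.observe();print(s)
for n in ("scene","side","wrist"):
    c=vision.camera_model(n);print(n,np.array(c["T"]).round(3).tolist(),np.array(c["mtx"]).round(0).tolist())
    cv2.imwrite(f"pics/{n}0.png",vision.grab_frame(n))
a=[cv2.imread(f"pics/{n}0.png") for n in("scene","side")]
E
```

```text
{'clock': 0.0, 'qpos': array([-1.31020762,  0.52201284, -0.03635698,  1.59997355,  0.02116805,
        1.02107538, -0.11281349]), 'qd': array([-0.00057235, -0.00038041,  0.00100242,  0.00053797,  0.00084762,
        0.00081372,  0.00046903]), 'joint_efforts': array([-5.30194829e-04, -9.27096605e+01,  1.97988577e+00, -3.69933951e+01,
        1.78593665e-02,  8.04752985e-03, -4.50923028e-05]), 'position': array([0.20289882, 0.59081537, 0.23073845]), 'tool_rot': array([-3.14050703e+00,  3.39065915e-05,  2.81078882e+00]), 'force': array([-0.33725626,  0.36304946, -0.08508619]), 'moment': array([-0.03013806,  0.01039572,  0.05061208]), 'grip_width': 0.08522893082595272}
scene [[-0.353, 0.8, -0.485, 0.907], [0.936, 0.307, -0.174, 0.067], [0.009, -0.515, -0.857, 0.749], [0.0, 0.0, 0.0, 1.0]] [[368.0, 0.0, 322.0], [0.0, 368.0, 204.0], [0.0, 0.0, 1.0]]
side [[0.71, -0.508, 0.487, 0.211], [-0.704, -0.511, 0.493, -0.369], [-0.001, -0.693, -0.721, 0.589], [0.0, 0.0, 0.0, 1.0]] [[393.0, 0.0, 320.0], [0.0, 393.0, 200.0], [0.0, 0.0, 1.0]]
wrist [[0.325, 0.896, 0.303, 0.125], [0.946, -0.307, -0.105, 0.618], [-0.001, 0.321, -0.947, 0.374], [0.0, 0.0, 0.0, 1.0]] [[356.0, 0.0, 318.0], [0.0, 356.0, 197.0], [0.0, 0.0, 1.0]]
```

View pics/scene0.png

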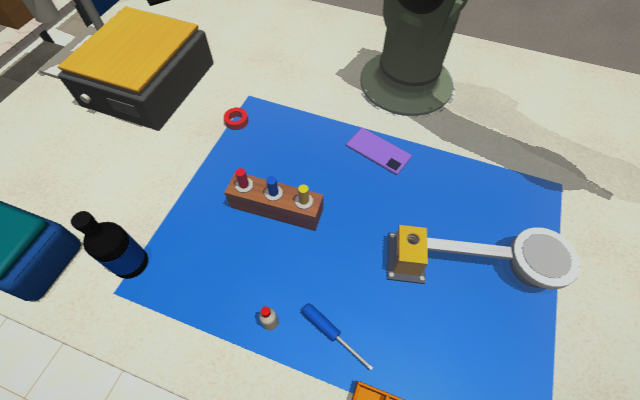

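View pics/side0.png

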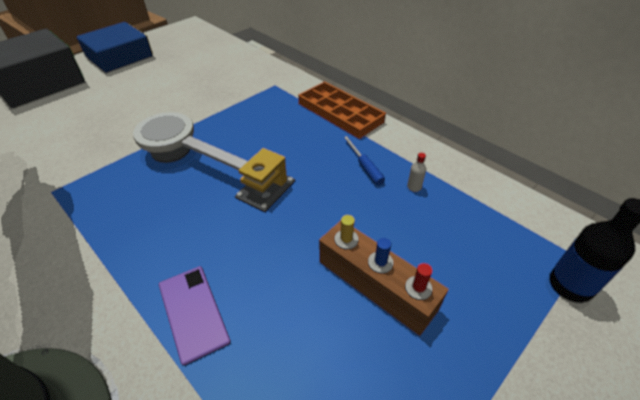

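The scene view shows red, blue and yellow grips at about (242,178), (272,186) and (304,194), and the bracket hole at (413,239). In the side view the red grip is at (423,277) and the hole at (259,167). I'll triangulate these.

Run:
```python
from h import *
C={n:vision.camera_model(n) for n in("scene","side")};I={n:cv2.imread(f"pics/{n}0.png") for n in C}
def cen(n,col,box):
    x0,y0,x1,y1=box; im=I[n][y0:y1,x0:x1]; h=cv2.cvtColor(im,cv2.COLOR_BGR2HSV)
    H,S,V=[h[...,i].astype(int) for i in range(3)]
    m={'red':((H<5)|(H>172))&(S>170)&(V>100),'yel':(H>18)&(H<32)&(S>110)&(V>70),'hole':V<0}[col]
    k,l,st,ce=cv2.connectedComponentsWithStats(m.astype('uint8')); i=1+st[1:,4].argmax()
    x,y,w,hh,a=st[i]; print(n,col,x+x0,y+y0,w,hh,a); return ce[i]+[x0,y0]
for col,b1,b2 in(('red',(228,160,256,192),(405,255,440,300)),('yel',(292,178,318,208),(335,208,360,245))):
    p,q=cen('scene',col,b1),cen('side',col,b2)
    print(col,p,q,two(ray(C['scene'],*p),ray(C['side'],*q)),plane(C['scene'],*p,.094),plane(C['side'],*q,.094))
p,q=(413,239),(259,167)
print('hole',two(ray(C['scene'],*p),ray(C['side'],*q)),plane(C['scene'],*p,.074),plane(C['side'],*q,.074))
a=cv2.resize(I['scene'][215:290,375:455],None,fx=5,fy=5,interpolation=2);b=cv2.resize(I['side'][140:215,220:300],None,fx=5,fy=5,interpolation=2)
cv2.imwrite('pics/z.png',np.hstack([a,b]))
```

```text
scene red 235 169 10 7 56
side red 417 264 15 12 132
red [239.89285714 172.10714286] [424.28030303 269.64393939] (array([ 0.53899921, -0.24925406,  0.11820085]), np.float64(0.0011979105758155334)) [ 0.52516653 -0.26196972  0.094     ] [ 0.55545754 -0.24260027  0.094     ]
scene yel 298 185 10 19 132
side yel 341 216 13 27 287
yel [303.56818182 193.20454545] [346.59930314 228.35888502] (array([ 0.52895973, -0.10976821,  0.09919264]), np.float64(0.00044476810025298637)) [ 0.52607651 -0.11136498  0.094     ] [ 0.53221595 -0.10682547  0.094     ]
hole (array([0.53785599, 0.13188972, 0.07482674]), np.float64(0.0005077266171052154)) [0.53721148 0.1321672  0.074     ] [0.53846095 0.13241269 0.074     ]
```

View pics/z.png

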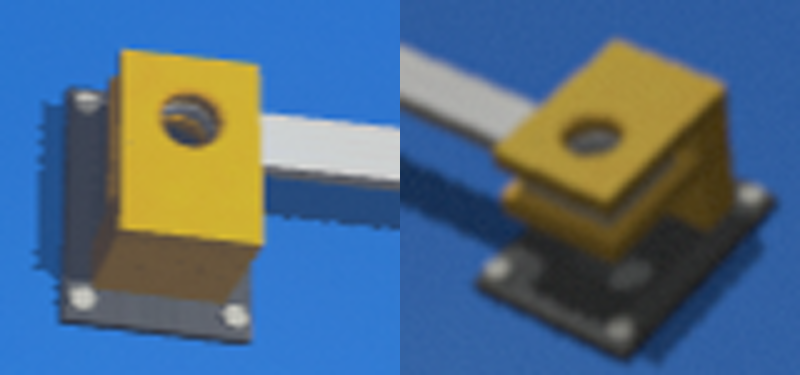

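Hole ≈ (0.538, 0.132). Red grip ≈ (0.539, -0.249), and the yellow pin's distance of 140 mm from it confirms this. First move is a waypoint above the bracket side, with the jaws turned across the rack row (yaw 90°).

Emit:
arm_command(gripper=[8.5,8.5,8.5,8.5,8.5], slide=[[-39,-22.5,-2],[-39,-22.5,-2],[-39,-22.5,-2],[-39,-22.5,-2],[-39,-22.5,-2]], turn=[[0,0,71],[0,0,71],[0,0,71],[0,0,71],[0,0,71]], force=40)

```text
clock: 0.78
position: [0.4091, 0.354, 0.2454]
tool_rot: [3.141, -0.0, 1.867]
force: [0.6, 1.1, -0.0]
grip_width: 0.0849
```

```bash
cat >> h.py <<'E'
def go(p,yaw=90):
    s=bot.observe(); r=R.from_euler('xyz',s["tool_rot"]); t=R.from_euler('xyz',[180,0,yaw],degrees=True)
    print('at',s["clock"],s["position"].round(4),np.degrees(s["tool_rot"]).round(1),s["force"].round(1),s["grip_width"].round(4))
    print('slide cm',(r.inv().apply(np.array(p)-s["position"])*100).round(2),'turn',np.degrees((r.inv()*t).as_rotvec()).round(1))
E
python3 -c "
from h import *
go([.539,-.2,.25])"
```

```text
Traceback (most recent call last):
  File "h.py", line 15, in go
    print('at',s["clock"],s["position"].round(4),np.degrees(s["tool_rot"]).round(1),s["force"].round(1),s["grip_width"].round(4))
                                                                                                        ^^^^^^^^^^^^^^^^^^^^^
AttributeError: 'float' object has no attribute 'round'
```

```bash
sed -i 's/s\["grip_width"\].round(4)/round(s["grip_width"],4)/' h.py
python3 -c "
from h import *
go([.539,-.2,.25])"
```

```text
at 0.775 [0.4091 0.354  0.2454] [180.  -0. 107.] [ 0.6  1.1 -0. ] 0.0849
slide cm [-56.78  -3.76  -0.48] turn [ 0. -0. 17.]
```

Emit:
arm_command(gripper=[8.5,8.5,8.5,8.5,8.5], slide=[[-56,-3.8,-0.5],[-56,-3.8,-0.5],[-56,-3.8,-0.5],[-56,-3.8,-0.5],[-56,-3.8,-0.5]], turn=[[0,0,17],[0,0,17],[0,0,17],[0,0,17],[0,0,17]])

```text
clock: 1.4
position: [0.4809, 0.0499, 0.2481]
tool_rot: [3.141, -0.0, 1.577]
force: [1.3, 0.5, -0.3]
grip_width: 0.0853
```

```bash
python3 -c "
from h import *
go([.539,-.2,.23])"
```

```text
at 1.4 [0.4809 0.0499 0.2481] [180.   -0.   90.4] [ 1.3  0.5 -0.3] 0.0853
slide cm [-25.03   5.66   1.81] turn [ 0.  -0.   0.4]
```

Emit:
arm_command(gripper=[8.5,8.5,8.5,8.5,8.5], slide=[[-24,5.5,1.8],[-24,5.5,1.8],[-24,5.5,1.8],[-24,5.5,1.8],[-24,5.5,1.8]], turn=[[0,0,0],[0,0,0],[0,0,0],[0,0,0],[0,0,0]])

```text
clock: 2.02
position: [0.5365, -0.1927, 0.2294]
tool_rot: [-3.141, 0.002, 1.57]
force: [-0.1, 0.5, -0.0]
grip_width: 0.0847
```

```bash
python3 -c "
from h import *
c=vision.camera_model('wrist');go([.539,-.249,.16]);cv2.imwrite('pics/w1.png',vision.grab_frame('wrist'))
im=cv2.imread('pics/w1.png')
print(proj(c,[.539,-.249,.118]),proj(c,[.539,-.249,.070]))
"
```

```text
at 2.025 [ 0.5365 -0.1927  0.2294] [-1.799e+02  1.000e-01  9.000e+01] [-0.1  0.5 -0. ] 0.0847
slide cm [-5.62  0.26  6.95] turn [-0.1  0.1 -0. ]
[320.88595922 259.46942309] [320.54506073 234.29825229]
```

View pics/w1.png

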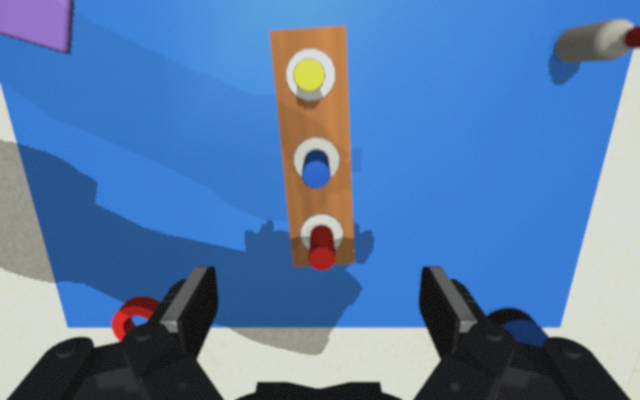

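The wrist view has the red grip top at about (322,258), against a predicted (321,259), so the estimate holds. Going over it, then down, then closing.

Emit:
arm_command(gripper=[8.5,8.5,8.5,8.5,8.5], slide=[[-5.6,0.3,3],[-5.6,0.3,3],[-5.6,0.3,9],[-5.6,0.3,14.9],[-5.6,0.3,14.9]], turn=[[0,0,0],[0,0,0],[0,0,0],[0,0,0],[0,0,0]])

```text
clock: 2.7
position: [0.5387, -0.2415, 0.0783]
tool_rot: [-3.136, -0.003, 1.578]
force: [0.5, -0.2, 0.6]
grip_width: 0.0847
```

```bash
python3 -c "
from h import *
go([.539,-.249,.08])
"
```

```text
at 2.7 [ 0.5387 -0.2415  0.0783] [-1.797e+02 -1.000e-01  9.040e+01] [ 0.5 -0.2  0.6] 0.0847
slide cm [-0.75  0.02 -0.17] turn [-0.3 -0.1  0.4]
```

Emit:
arm_command(gripper=[8.5,8.5,2,1.5,1.5], slide=[[-0.7,0,-0.2],[-0.7,0,-0.2],[-0.7,0,-0.2],[-0.7,0,-0.2],[-0.7,0,-0.2]], turn=[[0,0,0],[0,0,0],[0,0,0],[0,0,0],[0,0,0]])

```text
clock: 3.32
position: [0.5406, -0.2508, 0.0832]
tool_rot: [3.141, 0.0, 1.577]
force: [0.9, -0.1, 0.4]
grip_width: 0.0316
```

Emit:
arm_command(gripper=[1.5,1.5,1.5], slide=[[0,0,0],[0,0,0],[0,0,0]], turn=[[0,0,0],[0,0,0],[0,0,0]])

```text
clock: 3.7
position: [0.5406, -0.2508, 0.0831]
tool_rot: [3.141, -0.0, 1.577]
force: [-0.8, 0.9, 5.4]
grip_width: 0.021
```

```bash
python3 -c "
from h import *
go([.539,-.249,.25])
"
```

```text
at 3.7 [ 0.5406 -0.2508  0.0831] [180.   -0.   90.3] [-0.8  0.9  5.4] 0.021
slide cm [  0.19  -0.15 -16.69] turn [ 0.  -0.   0.3]
```

Gripped at 21 mm. Lifting straight up.

Emit:
arm_command(gripper=[1.5,1.5,1.5,1.5,1.5], slide=[[0,0,-3],[0,0,-7],[0,0,-11],[0,0,-15],[0,0,-16.5]], turn=[[0,0,0],[0,0,0],[0,0,0],[0,0,0],[0,0,0]])

```text
clock: 4.32
position: [0.541, -0.2512, 0.2499]
tool_rot: [3.139, 0.001, 1.576]
force: [-0.4, 0.3, -1.4]
grip_width: 0.0213
```

Emit:
arm_command(gripper=[1.5,1.5], slide=[[0,0,0],[0,0,0]], turn=[[0,0,0],[0,0,0]])

```text
clock: 4.58
position: [0.54, -0.2505, 0.2465]
tool_rot: [-3.14, -0.001, 1.577]
force: [-1.2, 0.4, -1.5]
grip_width: 0.021
```

```bash
python3 -c "
from h import *
go([.538,.132,.25])
"
```

```text
at 4.575 [ 0.54   -0.2505  0.2465] [-179.9   -0.    90.3] [-1.2  0.4 -1.5] 0.021
slide cm [ 3.825e+01  2.000e-02 -3.300e-01] turn [-0.1 -0.   0.3]
```

Emit:
arm_command(gripper=[1.5,1.5,1.5,1.5,1.5], slide=[[3,0,0],[8,0,0],[13,0,0],[18,0,0],[22,0,0]], turn=[[0,0,0],[0,0,0],[0,0,0],[0,0,0],[0,0,0]])

```text
clock: 5.2
position: [0.5386, -0.0287, 0.2467]
tool_rot: [-3.14, 0.0, 1.578]
force: [0.5, -0.4, -0.9]
grip_width: 0.0214
```

Emit:
arm_command(gripper=[1.5,1.5,1.5,1.5,1.5], slide=[[4,0,0],[8,0,0],[12,0,0],[15,0,0],[16.2,0,0]], turn=[[0,0,0],[0,0,0],[0,0,0],[0,0,0],[0,0,0]])

```text
clock: 5.82
position: [0.5377, 0.1327, 0.2466]
tool_rot: [-3.14, 0.001, 1.579]
force: [0.1, -0.6, -1.1]
grip_width: 0.0208
```

Emit:
arm_command(gripper=[1.5,1.5,1.5], slide=[[0,0,4],[0,0,7],[0,0,7]], turn=[[0,0,0],[0,0,0],[0,0,0]])

```text
clock: 6.2
position: [0.5371, 0.1299, 0.176]
tool_rot: [-3.138, 0.002, 1.575]
force: [-0.1, 0.6, -0.3]
grip_width: 0.0209
```

```bash
python3 -c "
from h import *
go([.538,.132,.175])
a=vision.grab_frame('scene')[130:290,340:480];b=vision.grab_frame('side')[60:220,190:330]
cv2.imwrite('pics/p2.png',cv2.resize(np.hstack([a,b]),None,fx=2.8,fy=2.8,interpolation=2))
"
```

```text
at 6.2 [0.5371 0.1299 0.176 ] [-1.798e+02  1.000e-01  9.030e+01] [-0.1  0.6 -0.3] 0.0209
slide cm [0.21 0.09 0.1 ] turn [-0.2  0.1  0.3]
```

View pics/p2.png

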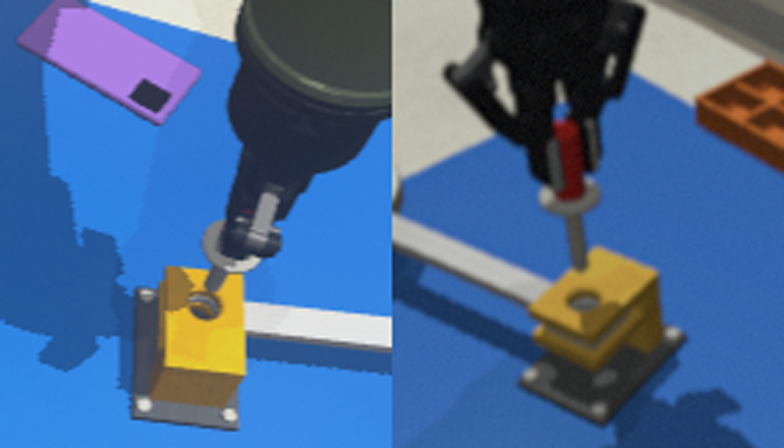

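The pin hangs straight above the hole: the nose is at scene ≈ (415.7,233.6) and side ≈ (257.1,156.4). Triangulating the nose against the hole.

```bash
python3 -c "
from h import *
A,B=[vision.camera_model(n) for n in('scene','side')]
for p,q in(((415.7,233.6),(257.1,156.4)),((413.2,238.8),(258.4,167.2))): print(two(ray(A,*p),ray(B,*q)))
go([.538,.132,.175])
"
```

```text
(array([0.53821161, 0.13224367, 0.10108606]), np.float64(0.001115347191637306))
(array([0.53692528, 0.13236136, 0.07448233]), np.float64(9.086593011336934e-05))
at 6.3 [0.5386 0.1304 0.1785] [180.    0.   90.3] [-0.1 -0.2 -0.9] 0.0212
slide cm [ 0.16 -0.06  0.35] turn [0.  0.  0.3]
```

Nose is within 1.5 mm of the hole axis, well inside the 6 mm clearance. Home is 8.7 cm down. Lowering in steps.

Emit:
arm_command(gripper=[1.5,1.5,1.5,1.5,1.5], slide=[[0,-0.1,1],[0,-0.1,2.5],[0,-0.1,4],[0,-0.1,5],[0,-0.1,5]], turn=[[0,0,0],[0,0,0],[0,0,0],[0,0,0],[0,0,0]])

```text
clock: 6.92
position: [0.5369, 0.1309, 0.1271]
tool_rot: [-3.14, 0.001, 1.576]
force: [-0.2, -0.4, -0.6]
grip_width: 0.0211
```

Emit:
arm_command(gripper=[1.5,1.5,1.5,1.5,1.5], slide=[[0,0,1],[0,0,2],[0,0,3],[0,0,3.3],[0,0,3.3]], turn=[[0,0,0],[0,0,0],[0,0,0],[0,0,0],[0,0,0]])

```text
clock: 7.55
position: [0.5373, 0.1311, 0.0948]
tool_rot: [-3.141, 0.0, 1.576]
force: [0.5, 0.4, -0.8]
grip_width: 0.0212
```

```bash
python3 -c "
from h import *
go([.538,.132,.0911])
a=vision.grab_frame('scene')[130:290,340:480];b=vision.grab_frame('side')[60:220,190:330]
cv2.imwrite('pics/p3.png',cv2.resize(np.hstack([a,b]),None,fx=2.8,fy=2.8,interpolation=2))
"
```

```text
at 7.55 [0.5373 0.1311 0.0948] [-180.     0.    90.3] [ 0.5  0.4 -0.8] 0.0212
slide cm [0.09 0.07 0.37] turn [-0.   0.   0.3]
```

View pics/p3.png

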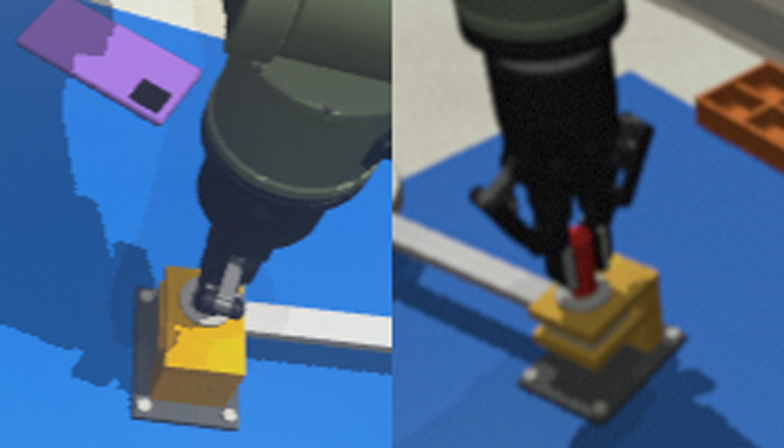

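The shaft is through and the flange is just above the ear, with no contact force yet. Lowering the last few millimetres.

Emit:
arm_command(gripper=[1.5,1.5,1.5,1.5], slide=[[0,0,0.2],[0,0,0.35],[0,0,0.4],[0,0,0.4]], turn=[[0,0,0],[0,0,0],[0,0,0],[0,0,0]])

```text
clock: 8.15
position: [0.5373, 0.1311, 0.0911]
tool_rot: [3.142, -0.0, 1.577]
force: [-1.0, 0.5, 4.6]
grip_width: 0.0207
```

The upward force of 4.6 N shows the flange is seated. Releasing and retreating straight up.

Emit:
arm_command(gripper=[3,4.5,6,6,6], slide=[[0,0,0],[0,0,0],[0,0,0],[0,0,0],[0,0,0]], turn=[[0,0,0],[0,0,0],[0,0,0],[0,0,0],[0,0,0]])

```text
clock: 8.78
position: [0.5373, 0.1311, 0.091]
tool_rot: [-3.142, 0.0, 1.577]
force: [-0.2, -0.4, 0.1]
grip_width: 0.06
```

Emit:
arm_command(gripper=[6,6,6,6,6], slide=[[0,0,-2],[0,0,-5],[0,0,-9],[0,0,-13],[0,0,-16]], turn=[[0,0,0],[0,0,0],[0,0,0],[0,0,0],[0,0,0]])

```text
clock: 9.4
position: [0.5375, 0.1311, 0.2527]
tool_rot: [3.141, -0.0, 1.576]
force: [0.3, 0.2, 0.5]
grip_width: 0.0598
```

Emit:
arm_command(gripper=[6,6,6,6], slide=[[-5,0,0],[-10,0,0],[-12,0,0],[-12,0,0]], turn=[[0,0,0],[0,0,0],[0,0,0],[0,0,0]])

```text
clock: 9.9
position: [0.538, 0.0096, 0.2511]
tool_rot: [3.141, 0.0, 1.574]
force: [0.1, 0.9, 0.4]
grip_width: 0.0599
```

```bash
python3 -c "
from h import *
go([.538,.132,.25])
A,B=[vision.camera_model(n) for n in('scene','side')]
P=[.5373,.132,.126];print(proj(A,P),proj(B,P))
a=vision.grab_frame('scene');b=vision.grab_frame('side')
cv2.imwrite('pics/full.png',a)
cv2.imwrite('pics/p4.png',np.hstack([cv2.resize(x,None,fx=s,fy=s,interpolation=2) for x,s in((a[130:290,220:450],1.9),(b[60:300,190:450],1.2667))]))
"
```

```text
at 9.9 [0.538  0.0096 0.2511] [180.    0.   90.2] [0.1 0.9 0.4] 0.0599
slide cm [12.24  0.04  0.11] turn [0.  0.  0.2]
[418.92534133 227.23434058] [255.54189205 146.55074084]
```

View pics/p4.png

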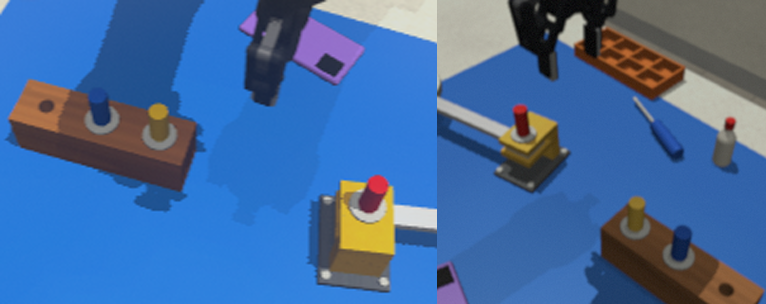

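The red pin stands upright with its flange on the upper ear. Its grip top is at scene ≈ (418,227), against a predicted (419,227). The blue and yellow pins are still in the rack.

```bash
python3 -c "
from workcell import job_done
print(job_done())"
```

```text
the job is handed in; nothing more can be done
None
```

The lamp arm is mounted. I lifted the red pin from the rack, lowered it through the upper ear, the arm's eye and the lower ear, and let go, all in about 10 s of robot time. Then I backed the arm away and handed the job in.

- **Before inserting:** the pin's nose was within about 1.5 mm of the hole's axis, against 6 mm of clearance.
- **Seating:** an upward force of 4.6 N appeared exactly at the expected home height (tool tip at 91 mm), and it fell to about zero after release.
- **Final pictures:** the pin stands upright with its flange flat on the upper ear. The blue and yellow pins are still in the rack, and the gripper is clear of everything.

No check failed or disagreed. The lower ear can't be seen directly with the pin home, so passing through it rests on the full drop and the contact height.

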